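# Light up the tool case and hold its lid at the mark

## Task

Clip the small work lamp onto the top edge of the front wall of the tool case's open side tray, near the middle of that wall and with the lamp head towards the lid, and let go of it. Then raise the case's lid, which has a bar handle, until it lines up with the steel angle marker beside it, and finish while holding it there, still, so that a new lid stay can be fitted; do not shift the marker or the other things on the bench.

Things in the scene. Friction and masses are not known exactly. Their poses are not given: they have to be found in the camera images.
- lamp: Small clip-on lamp, 110 g, 85 mm high, standing on its shut jaws left or right of the case. Origin: middle of underside, where the jaws meet. z up, x along the jaws' width towards the lamp head (starts roughly to world -y), y the squeeze direction. Rubber pads 32 wide (x), 14 high, 10 thick each: y -10..0 fixed, 0..10 moving. Pivot along x at z = 42; hollow between pads and z = 36
- lamp_grip (a point): Point between the lamp's two finger plates, (0, 0, 66) mm in its frame. Plates 26 wide (x), z 44..85. Fixed one upright, outer face y = -12; moving one (y > 0) leans out while the jaws are shut: outer faces 40 apart at the top, 34 here (middle y = +5). Pinched fully (about 14 N, hard stop) both stand upright, outer faces y -12 and +12
- lamp_gap (a point): Middle of the gap of the squeezed-open jaws at the pads' upper end, (0, 5, 14) mm in the lamp's frame. Squeezed, the moving pad swings to +y: clear gap y 0..10 mm here, 0..15 at the underside. The wall must lie in this gap when the lamp is lowered over it and let go
- lamp_jaw (a joint): Opening of the lamp's moving jaw: 0 shut, 0.36 rad squeezed fully open, about 0.12 when clipped on the 4 mm tray wall. Sprung shut (0.6 N m/rad, preload 0.12 N m)
- lamp_head (a point): Middle of the white front face of the lamp head (a 32 mm wide cone on the lamp's +x side), at (44, -3, 34) mm in the lamp's frame
- case: Black tool case fixed on the bench. Origin: underside centre of the lidded part (180 mm deep in x, 200 wide in y, rim 110 high). x points away from the robot at yaw 0 (front wall at x = -90), z up. On its +y side an open empty tray without lid (180 deep, 110 wide, y 100..210, also 110 high, walls and floor 4 mm)
- case_rim (a point): Where the lamp goes: middle of the top edge of the tray's front wall, (-88, 155, 110) mm in the case frame, axes as the case. The edge runs along y; wall x -2..+2, z < 0. Lamp jaws down, its underside 7 to 36 mm below this point (20 is good), lamp x along the case's -y (head towards the lid), so the moving jaw is inside the tray
- lid_angle (a joint): Lid angle: 0 shut, grows as the front edge rises, at most 1.5 rad. Turns about the case's +y axis through the origin of body lid. Next to no friction: it falls shut when let go
- lid: The lid. Origin on its hinge line, middle of its width, (90, 0, 110) mm in the case frame; its axes turn with the lid (those of the case when shut): x in the lid's plane from front edge to hinge, z out of its top. Lid: plate 180 x 196 x 8 mm, lower face at hinge height when shut, about 0.5 kg
- lid_bar (a point): Bar handle at the lid's front: round steel bar 10 mm thick, 120 long along y. Point: middle of the bar, (-210, 0, 37) mm in the axes of the lid (30 in front of the lid's edge, 29 above its top); turns with the lid. Legs only at the bar's ends. Pinch it from above, fingers either side, closing along the case's x; it may turn in the grip as the lid rises
- marker (a joint): Angle at which the angle marker is set, same zero and sense as the lid's; 0.55 to 1.05 rad, differs from run to run. Stiff, stays where set. The lid lines up with the marker when both joints have the same value
- marker_tip (a point): Free end of the angle marker, a flat steel bar 170 x 10 x 8 mm that turns about the lid's hinge line just beyond the lid's -y side (111 mm from the lid's middle), before a slotted arc. Point (-180, 0, 4) mm in the marker's axes (as the lid's, turned by the marker's angle): x along the bar
- oil: Bystander: white oil bottle, 56 mm across, 110 high, standing on the other side of the case from the lamp. Origin: underside
- screwdriver: Bystander: screwdriver 180 mm long, lying on the bench between robot and case
- wrench: Bystander: wrench 160 mm long, lying on the bench to the left of the tray
Not all that is in view belongs to the job. What is shaped like the lamp but green or yellow is not meant.

How it is judged:
By the outcome, as a careful person would: the job done as asked, in the order asked, and still so for the second after the job is handed in, while the arm keeps its last pose, push and grip.
It also fails if it takes over 64 s, if anything falls off the work surface, if the arm or the gripper's body presses on something with over 40 N, if the wrist force passes 120 N, or if a joint passes its speed limit or range.

## Robot

A 6-joint arm with a two-finger parallel gripper is mounted at the origin on the work surface. World frame = base frame: x ahead of the robot, y to its left, z up, the work surface at z = 0. Lengths are in mm, angles in rad, forces in N, time in s.
With the tool pointing down it reaches from about 350 to 725 mm from the base axis. Payload 4.3 kg.
Tool frame: the origin (TCP) lies between the finger pads; the fingertips stand 11 mm ahead of it and the grasp point (between the pads) lies 8 mm behind it (bot.finger_overhang is the distance from the TCP to the fingertips, in mm); z points along the fingers, y is the line along which they close (so a half turn about z gives the same grasp; the last joint's range is limited). The gripper opens to 85 mm and grips with 20 to 120 N. Pads are 22 mm wide; open, the fingers measure 114 mm over their backs; the gripper's body (76 mm by 85 mm) begins 54 mm behind the grasp point. The pads swing forward as they close: fully open they stand 13 mm farther back than shut.
Start: joints at [-1.453, 0.377, 0.081, 1.274, 0, 1.46], TCP at [129.863, -560.18, 242.329] pointing down, gripper open.
Joint ranges: [-2.72, 2.72], [-0.84, 1.66], [-1.02, 1.22], [-1.77, 2.12], [-1.37, 1.28], [-3.14, 3.14]. Speed limits (rad/s): [2.57, 2.57, 3.14, 3.14, 3.14, 3.14].

## Interface

Orientations are given as a unit quaternion [x, y, z, w].
In Python, from rig import bot, viewer, models gives the robot as it stands. The module is installed in compiled form; this text tells all that it offers.
- The arm moves only by the tool jog_arm, never from a script. Its argument "rows" is a list of rows, each a list of 3 entries, a list of its own where there are three numbers: the shift along the tool's x, y, z in m, then the turn, a rotation vector about the tool's x, y, z in degrees, then the finger opening in m, from 0 to 0.0854. In form: [[[x, y, z], [rx, ry, rz], grip], ...]. A call has 1 to 5 rows; each row shifts and turns the commanded pose from where the row before left it, along the tool's axes as they then stand; what a row does not reach is not made up. A row lasts 1/10 s, in which the tool goes at most 50 mm and 8.59 degrees, less where a joint would pass 70% of its speed; a pose out of reach is approached as far as the arm can. A call is refused whole if a number of a shift passes 0.05 or a number of a turn 8.59, either way. A call with a gripper value outside its range is refused whole. The fingers move at their own pace and stop on an object; "force" is the grip in N (left out, the last holds). Time passes only in rows, so rows that do not move let the fingers close. It gives the time, the measured TCP pose, the force, the opening and the grip force at its end, in the units of the state.
- bot.get_obs(): the state, without advancing time (a new reading comes with each control period).
- viewer.read_camera(name): name is "scene" or "top" or "wrist"; returns a dict with "pixels" (384x512x3 uint8, blue, green, red), "depth" (384x512 float32, mm along the optical axis (not along the pixel's ray), 0 where there is no reading), "fx", "fy", "cx", "cy" (pixels), "distortion" ([k1, k2, p1, p2, k3] as OpenCV has them; the pictures are not rectified), "rvec" (rotation vector, rad) and "tvec" (3), from world to camera coordinates, as OpenCV has them. Camera axes: x right, y down, z forward; pixel columns grow to the right and rows downward; lengths in mm; the calibration is good to about 2 mm. A picture is of the moment at which its call begins.
- bot.close_job(): hands the job in; it is judged then, once.
Trained networks look in the newest picture that a camera, given by its name, has taken for a name from the list of things; names that differ only in an ending like _2 or _b are one class to them, and where a whole thing is asked for, a point or a joint stands for the part that bears it (a point fixed in the world has none). Each returns a list of dicts, best first, with "confidence" (0 to 1); they miss things now and then, are a little off and sometimes report something else, mostly with a low value. They report only what shows in the picture. A call takes as long as a camera call. They do not tell look-alikes from the thing itself.
- models.find_in(camera, query): "xyz" ([x, y, z] in mm, in world coordinates, good to about 4 mm: the middle of the surface that is visible of it).
- models.outline_of(camera, query): "mask" (384x512 bool, what is visible of it).
The state is a dict: "t": time; "q": joint angles; "qd": joint speeds; "effort": joint torques, N m; "position": TCP position; "tcp_rot": TCP orientation; "force": force on the tool from outside, world axes, zero at the start; "ft_torque": the same for the moment, N m; "finger_gap": finger opening in mm; "grip_force": force on a finger pad.
Only numpy, scipy, OpenCV 4.12 (cv2) and the standard library are available. Lean on these libraries where they do the work, as an engineer would, in place of code of your own. Each camera call takes 0.05 s, during which the arm holds its last target. There are 200 camera calls.

## Working session

There is one attempt and no reset: what is moved stays moved. The work goes in short steps, Python scripts to look and compute and a tool call to move; the robot and the scene stay as the last step left them, time stands still between calls to the robot, and variables do not carry over. Pictures are saved under pics/ and viewed, at most 10 in all, crops included, and the job is handed in when it is done.

Besides the shell and the picture viewer there is one more tool, called by a JSON object that holds its "op" and its "data", one argument or row to a line. jog_arm: Moves the arm, as the interface text tells. Its arguments: {"type":"object","properties":{"rows":{"type":"array","items":{"type":"array"}},"force":{"type":"number"}},"required":["rows"]}

```bash
mkdir -p pics; cat > h.py <<'E'
import numpy as np, cv2
from rig import bot, viewer, models
from scipy.spatial.transform import Rotation as R
def cam(n):
    c=viewer.read_camera(n); c['K']=np.array([[c['fx'],0,c['cx']],[0,c['fy'],c['cy']],[0,0,1.]])
    c['R']=cv2.Rodrigues(np.array(c['rvec'],float))[0]; c['t']=np.array(c['tvec'],float).ravel(); c['D']=np.array(c['distortion'],float); return c
def world(c,uv,d=None):
    uv=np.array(uv,float).reshape(-1,2)
    if d is None: d=c['depth'][uv[:,1].astype(int),uv[:,0].astype(int)]
    n=cv2.undistortPoints(uv.reshape(-1,1,2),c['K'],c['D']).reshape(-1,2)
    P=np.c_[n,np.ones(len(n))]*np.reshape(d,(-1,1))
    return (P-c['t'])@c['R']
def cloud(c,mask=None):
    m=c['depth']>0
    if mask is not None: m&=mask
    v,u=np.nonzero(m); return world(c,np.c_[u,v]),np.c_[u,v]
def proj(c,P): return cv2.projectPoints(np.array(P,float).reshape(-1,1,3),c['rvec'] if 0 else cv2.Rodrigues(c['R'])[0],c['t'],c['K'],c['D'])[0].reshape(-1,2)
def st():
    o=bot.get_obs(); print('t',o['t'],'pos',np.round(o['position'],1),'q',np.round(o['q'],3),'F',np.round(o['force'],1),'gap',o['finger_gap'],'gf',o['grip_force']); print(np.round(R.from_quat(o['tcp_rot']).as_matrix(),3).tolist()); return o
E
cat > a.py <<'E'
from h import *
np.set_printoptions(suppress=True,precision=1)
st()
ims=[]
for n in ['scene','top']:
    c=cam(n); ims.append(c['pixels'])
    print(n,'campos',-c['R'].T@c['t'],'axis',c['R'][2])
    for q in ['lamp','lamp_head','lamp_grip','case','case_rim','lid','lid_bar','marker','marker_tip','oil','screwdriver','wrench']:
        print(q,[(np.round(r['xyz'],0).tolist(),round(r['confidence'],2)) for r in models.find_in(n,q)[:3]])
    cv2.imwrite(f'pics/{n}0.png',cv2.resize(c['pixels'],(800,600)))
E
python3 a.py
```

```text
t 0.0 pos [ 129.8 -559.5  241.3] q [-1.5  0.4  0.1  1.3  0.   1.5] F [ 0.  -0.5  1.5] gap 85.27295074281375 gf 0.0
[[0.974, 0.226, -0.0], [0.226, -0.974, 0.002], [0.0, -0.002, -1.0]]
scene campos [1282.3  778.8  939.1] axis [-0.5 -0.6 -0.6]
lamp [([409.0, -261.0, 48.0], 0.78), ([549.0, -472.0, 39.0], 0.69), ([588.0, -349.0, 45.0], 0.57)]
lamp_head [([407.0, -258.0, 47.0], 0.72), ([587.0, -347.0, 42.0], 0.62), ([499.0, -363.0, 45.0], 0.5)]
lamp_grip [([494.0, -367.0, 47.0], 0.56), ([560.0, -470.0, 42.0], 0.56), ([585.0, -347.0, 46.0], 0.55)]
case [([672.0, 80.0, 101.0], 0.62)]
case_rim [([673.0, 84.0, 102.0], 0.72)]
lid [([649.0, 3.0, 122.0], 0.58)]
lid_bar [([648.0, 1.0, 121.0], 0.8)]
marker [([683.0, -126.0, 189.0], 0.46)]
marker_tip [([684.0, -126.0, 187.0], 0.64)]
oil [([498.0, 362.0, 69.0], 0.81), ([613.0, 423.0, 4.0], 0.36)]
screwdriver [([443.0, -17.0, 24.0], 0.56)]
wrench [([609.0, 422.0, 4.0], 0.67)]
top campos [ 411.4  -35.4 1270.3] axis [ 0.1 -0.  -1. ]
lamp [([546.0, -472.0, 46.0], 0.76), ([488.0, -366.0, 49.0], 0.68), ([408.0, -267.0, 47.0], 0.54)]
lamp_head [([407.0, -268.0, 50.0], 0.8), ([487.0, -367.0, 44.0], 0.73), ([549.0, -474.0, 45.0], 0.69)]
lamp_grip [([409.0, -267.0, 46.0], 0.71), ([484.0, -368.0, 48.0], 0.57), ([590.0, -351.0, 45.0], 0.56)]
case [([651.0, 36.0, 119.0], 0.64)]
case_rim [([650.0, 36.0, 118.0], 0.81), ([484.0, -368.0, 48.0], 0.33)]
lid [([643.0, -16.0, 119.0], 0.7)]
lid_bar [([641.0, -10.0, 120.0], 0.9), ([608.0, 417.0, 7.0], 0.64)]
marker [([668.0, -128.0, 223.0], 0.49)]
marker_tip [([641.0, -8.0, 116.0], 0.71), ([666.0, -127.0, 216.0], 0.44)]
oil [([478.0, 339.0, 77.0], 0.65)]
screwdriver [([457.0, -26.0, 20.0], 0.58)]
wrench [([610.0, 416.0, 8.0], 0.81)]
```

View pics/scene0.png

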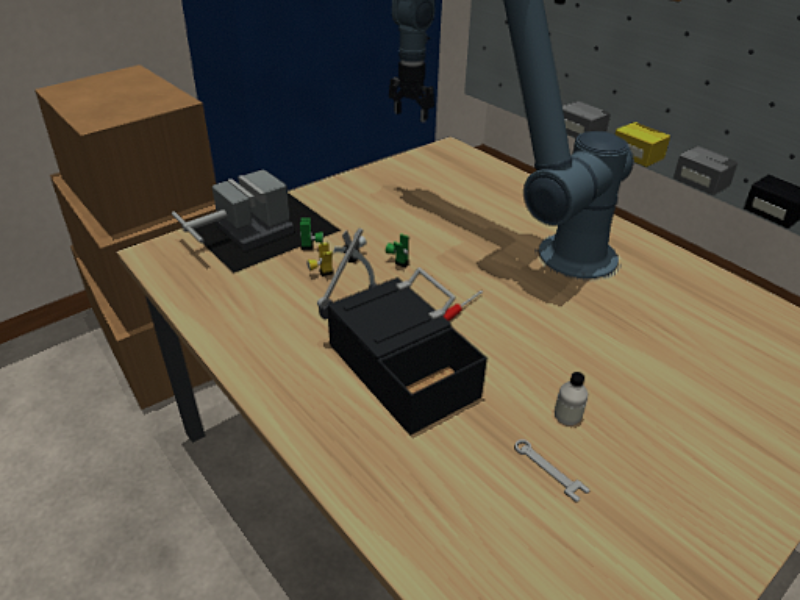

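View pics/top0.png

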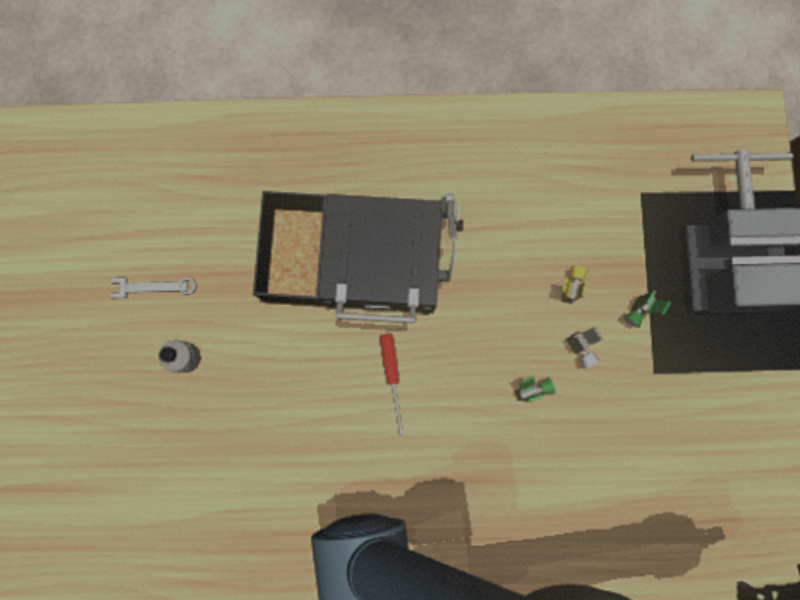

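The pictures show the grey lamp with the white head at about (583,345) in the top view, with green look-alikes at (535,389) and (648,308) and a yellow one at (573,283). The case has its tray at left (290,245) and its bar at (375,318). Next I'll measure the case and the lamp.

```bash
cat > b.py <<'E'
from h import *
np.set_printoptions(suppress=True,precision=1)
c=cam('top'); P,uv=cloud(c)
crop=c['pixels'][180:270,310:440]; cv2.imwrite('pics/crop1.png',cv2.resize(crop,None,fx=6,fy=6,interpolation=cv2.INTER_CUBIC))
m=(abs(P[:,0]-490)<50)&(abs(P[:,1]+370)<45)&(P[:,2]>8)
L=P[m];print('lamp n',len(L),L.min(0),L.max(0))
for lo,hi in [(8,30),(30,45),(45,60),(60,75),(75,95)]:
    s=L[(L[:,2]>lo)&(L[:,2]<=hi)]
    if len(s): print(lo,hi,len(s),s.mean(0),s.min(0),s.max(0))
b=(P[:,0]>500)&(P[:,0]<800)&(P[:,1]>-110)&(P[:,1]<270)&(P[:,2]>100)&(P[:,2]<135)
B=P[b]; print('case',len(B),B.min(0),B.max(0), np.percentile(B[:,2],[5,25,50,75,95]))
r=cv2.minAreaRect(B[(B[:,0]>0)][:,:2].astype(np.float32)); print(r)
# rim only / front edge fits at several y
for y in range(-80,240,20):
    s=B[abs(B[:,1]-y)<4]; print(y,len(s),s[:,0].min(),s[:,0].max(), s[s[:,0].argmin()],s[s[:,0].argmax()])
h=P[(P[:,0]>520)&(P[:,0]<640)&(P[:,1]>-100)&(P[:,1]<100)&(P[:,2]>135)]; print('bar',len(h),h.min(0),h.max(0),h.mean(0)); 
hb=h[h[:,0]<h[:,0].min()+14]; print(np.polyfit(hb[:,1],hb[:,0],1),hb.mean(0))
E
python3 b.py
```

```text
lamp n 301 [ 441.9 -391.1    8.5] [ 510.2 -341.    88.1]
8 30 28 [ 485.2 -350.6   18. ] [ 460.1 -362.3    8.5] [ 504.7 -342.3   30. ]
30 45 79 [ 465.6 -365.    40.4] [ 441.9 -391.1   30.5] [ 499.8 -341.6   45. ]
45 60 93 [ 477.2 -366.3   50. ] [ 444.3 -386.2   45. ] [ 504.1 -341.    59.5]
60 75 46 [ 492.5 -366.1   67.3] [ 470.9 -386.1   60.3] [ 508.4 -342.4   74.9]
75 95 55 [ 490.4 -362.4   80.3] [ 470.6 -383.5   75.1] [ 510.2 -342.2   88.1]
case 5478 [ 538.7 -109.8  100.1] [755.9 203.6 135. ] [109.2 115.7 117.7 119.6 122.9]
((646.7800903320312, 42.991294860839844), (311.14984130859375, 195.1273193359375), 84.52694702148438)
-80 204 551.5886288153303 730.0306049188888 [551.6 -77.  111.2] [730.  -79.5 117.1]
-60 219 538.7434672977565 733.8974059326819 [538.7 -63.1 135. ] [733.9 -63.7 114.4]
-40 208 554.795643638858 733.7397108642363 [554.8 -43.1 113.5] [733.7 -39.8 117.1]
-20 208 556.3809997944077 738.3863261175845 [556.4 -22.2 105. ] [738.4 -23.8 111.7]
0 205 558.3493898736588 737.8291074083158 [558.3   1.1 115. ] [737.8   2.7 116.1]
20 210 560.2759628119954 741.1164444218831 [560.3 
[... 457 characters left out ...]
969093211422 752.7156621240985 [571.3 143.4 104.1] [752.7 137.2 105.1]
160 12 573.4385254137005 753.2900536403679 [573.4 158.1 110.6] [753.3 161.4 105.3]
180 15 574.2508059071641 755.7242912669326 [574.3 179.5 108.6] [755.7 177.1 107.9]
200 58 576.7353259371215 654.6655302697172 [576.7 197.  113.1] [654.7 197.8 110. ]Traceback (most recent call last):
  File "b.py", line 15, in <module>
    s=B[abs(B[:,1]-y)<4]; print(y,len(s),s[:,0].min(),s[:,0].max(), s[s[:,0].argmin()],s[s[:,0].argmax()])
                                         ~~~~~~~~~~^^
    return umr_minimum(a, axis, None, out, keepdims, initial, where)
ValueError: zero-size array to reduction operation minimum which has no identity
```

View pics/crop1.png

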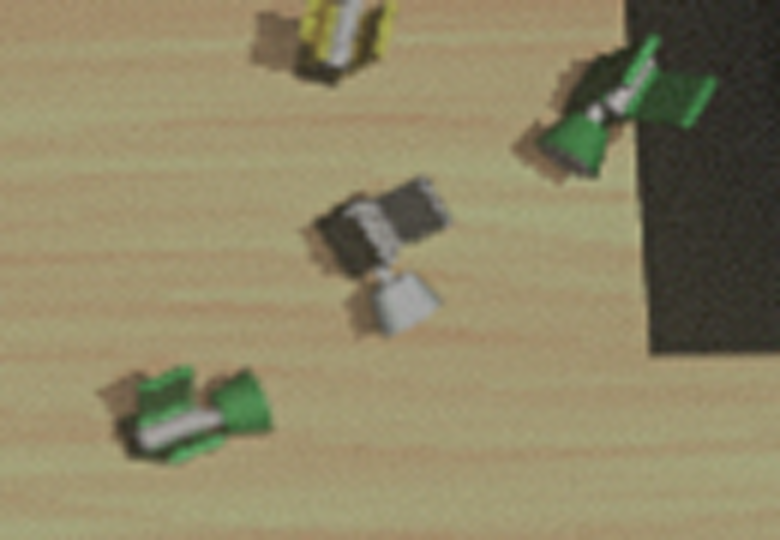

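The crop shows the lamp's grey plates at (345,240) and (418,207) and its white head at (405,303). So the head points mostly to world -x and somewhat to -y. The next script fits the case, bar and marker.

```bash
cat > c.py <<'E'
from h import *
np.set_printoptions(suppress=True,precision=2)
for n in ['top','scene']:
    c=cam(n); P,uv=cloud(c); print(n)
    # front and back edge
    for nm in ['front','back']:
        Y=[];X=[];Z=[]
        for y in list(range(-90,-70,5))+list(range(-40,42,5))+list(range(80,190,5)):
            s=P[(abs(P[:,1]-y)<2.5)&(P[:,2]>104)&(P[:,2]<124)&(P[:,0]>500)&(P[:,0]<800)]
            if len(s)<2: continue
            i=s[:,0].argmin() if nm=='front' else s[:,0].argmax(); Y.append(s[i,1]);X.append(s[i,0]);Z.append(s[i,2])
        Y=np.array(Y);X=np.array(X);p=np.polyfit(Y,X,1)
        for _ in range(3):
            g=abs(X-np.polyval(p,Y))<3; p=np.polyfit(Y[g],X[g],1)
        print(nm,p,'n',g.sum(),'of',len(g),'z',np.mean(Z))
    top=P[(P[:,0]>590)&(P[:,0]<700)&(abs(P[:,1]+0)<60)&(P[:,2]>100)&(P[:,2]<130)]; print('lid z',np.median(top[:,2]))
    t=P[(P[:,0]>560)&(P[:,0]<760)&(P[:,1]>180)&(P[:,1]<215)&(P[:,2]>100)&(P[:,2]<120)]; print('tray left', np.percentile(t[:,1],[2,50,98]), np.median(t[:,2]))
    lft=P[(P[:,0]>600)&(P[:,0]<720)&(P[:,1]<-70)&(P[:,1]>-112)&(P[:,2]>112)&(P[:,2]<124)]; print('lid right y min',np.percentile(lft[:,1],[1,5]))
    h=P[(P[:,0]>500)&(P[:,0]<600)&(P[:,1]>-90)&(P[:,1]<90)&(P[:,2]>130)&(P[:,2]<165)]
    hb=h[(h[:,0]-0.09*h[:,1])<548]; print('bar',len(hb),hb.mean(0),np.polyfit(hb[:,1],hb[:,0],1),hb[:,1].min(),hb[:,1].max(),np.percentile(hb[:,2],[10,50,90]))
    k=P[(P[:,0]>580)&(P[:,0]<800)&(P[:,1]>-150)&(P[:,1]<-105)&(P[:,2]>125)]; print('marker',len(k),k.min(0),k.max(0))
    np.save(f'mk_{n}.npy',k)
    for z in range(125,300,15):
        s=k[abs(k[:,2]-z)<7.5]
        if len(s): print(z,len(s),'x',s[:,0].min(),s[:,0].max(),'y',s[:,1].min(),s[:,1].max())
E
python3 c.py
```

```text
top
front [  0.09 558.86] n 43 of 43 z 111.76691603194512
back [  0.09 738.02] n 43 of 43 z 112.1918963222217
lid z 117.94958751456548
tray left [182.2  193.7  202.89] 108.462542479313
lid right y min [-110.91 -108.73]
bar 238 [530.05  -1.58 149.24] [  0.09 530.2 ] -65.77966688239542 61.144098551449154 [141.16 150.45 153.73]
marker 204 [ 597.75 -141.9   125.03] [ 726.49 -118.27  267.67]
125 4 x 597.7458317784925 726.4851206101638 y -134.58952351206173 -126.32665623522183
140 16 x 599.5718499502675 721.9049496378063 y -133.39771531672352 -124.44518185992303
155 16 x 601.9014107890131 712.2923903187038 y -134.38450108070487 -123.91146303511556
170 16 x 609.545947097152 702.3329776821132 y -132.89730587665846 -124.95418689883248
185 18 x 614.7245729755437 693.8829643248696 y -131.39408638264783 -122.88003273341592
200 20 x 628.8693313744916 682.1660678271886 y -130.6002462246155 -122.02304039925146
215 30 x 649.5118101870994 671.1230087713279 y -141.90338803574554 -119.82328219846795
230 51 x 654.1711087751718 691.4705894535975 y -141.71622617395815 -121.16241105030404
245 8 x 643.75555
[... 882 characters left out ...]
5374498569
170 32 x 607.3466105521615 702.3897883103216 y -132.34561416305675 -119.20578383875949
185 31 x 618.82431435837 692.9397189319766 y -132.13123638923136 -118.85435182339889
200 41 x 627.7328678797259 687.2413694947913 y -134.39917850600162 -116.67093650743035
215 31 x 640.3943938389381 673.8507965517147 y -135.95052146756083 -116.26421215567211
230 46 x 647.7840570226074 692.8286008087775 y -143.440041357954 -115.60906606231627
245 21 x 638.7392413067884 689.7587889684071 y -129.05168925406082 -115.64791695287413
260 18 x 632.3625753955855 644.0954642382703 y -128.1798545205665 -113.98094646050507
275 1 x 638.0747750207122 638.0747750207122 y -117.71622418202529 -117.71622418202529
```

{"op": "jog_arm", "data": {
  "rows": [
    [[0.05,0,0],[0,0,8],0.0854],
    [[0.05,0,0],[0,0,8],0.0854],
    [[0.05,0,0],[0,0,8],0.0854],
    [[0.05,0,0],[0,0,0],0.0854],
    [[0.05,0,0],[0,0,0],0.0854]
  ]
}}

```text
t: 1.95
position: [376.1, -565.2, 242.7]
tcp_rot: [0.996, -0.092, 0.0, 0.0]
force: [-0.2, -1.4, 0.3]
finger_gap: 85.4
grip_force: 0.0
```

{"op": "jog_arm", "data": {
  "rows": [
    [[0.02,-0.045,0],[0,0,0],0.0854],
    [[0.02,-0.045,0],[0,0,0],0.0854],
    [[0.02,-0.045,0],[0,0,0],0.0854],
    [[0,0,0],[0,0,-8],0.0854],
    [[0,0,0],[0,0,-8],0.0854]
  ]
}}

```text
t: 2.45
position: [459.1, -441.8, 242.4]
tcp_rot: [0.999, 0.052, -0.0, 0.0]
force: [-0.5, -0.3, -1.1]
finger_gap: 85.4
grip_force: 0.0
```

```bash
cat > d.py <<'E'
from h import *
np.set_printoptions(suppress=True,precision=1)
o=st(); c=cam('wrist'); print('campos',-c['R'].T@c['t'],c['R'].tolist())
for q in ['lamp','lamp_head','lamp_grip']:
    for r in models.find_in('wrist',q)[:4]: print(q,np.round(r['xyz'],1),round(r['confidence'],2))
P,uv=cloud(c); m=(abs(P[:,0]-485)<55)&(abs(P[:,1]+370)<45)&(P[:,2]>6)
np.save('lampw.npy',P[m]); cv2.imwrite('pics/wrist1.png',c['pixels'])
L=P[m];print(len(L))
for lo,hi in [(6,16),(16,30),(30,45),(45,60),(60,75),(75,95)]:
    s=L[(L[:,2]>lo)&(L[:,2]<=hi)]
    if len(s): print(lo,hi,len(s),s.mean(0),s.min(0),s.max(0))
E
python3 d.py
```

```text
t 2.45 pos [ 459.1 -441.8  242.4] q [-0.9  0.5  0.3  1.3 -0.   2.2] F [-0.5 -0.3 -1.1] gap 85.41975877245889 gf 0.0
[[0.995, 0.104, -0.0], [0.104, -0.995, -0.0], [-0.0, 0.0, -1.0]]
campos [ 539.  -433.3  373.7] [[0.10293880569221969, -0.9946876142799348, -0.0003902316630234326], [-0.9441801399115324, -0.09783526847766721, 0.31456656471809236], [-0.3129336442111944, -0.03201265749659343, -0.9492353365107662]]
lamp [ 542. -480.   47.] 0.71
lamp [ 587.3 -359.6   48.9] 0.62
lamp [ 482.5 -365.1   47.2] 0.61
lamp_head [ 483.6 -366.3   47.2] 0.87
lamp_head [ 409.4 -268.6   46.5] 0.78
lamp_head [ 546.2 -479.4   46.6] 0.62
lamp_head [ 494.6 -374.    65.2] 0.2
lamp_grip [ 484.4 -365.5   47.5] 0.96
lamp_grip [ 410.4 -271.2   49.5] 0.95
lamp_grip [ 588.9 -357.5   48.2] 0.74
lamp_grip [ 543.8 -481.    46.8] 0.73
15074
6 16 20 [ 500.9 -355.8   13.8] [ 475.3 -367.7   10.7] [ 506.8 -348.5   15.1]
16 30 4 [ 466.9 -369.5   27. ] [ 462.1 -374.6   23.3] [ 469.9 -361.2   28.5]
30 45 357 [ 469.9 -370.4   41.4] [ 442.9 -391.2   30. ] [ 504.2 -346.3   45. ]
45 60 591 [ 477.6 -364.4   48.3] [ 445.  -387.7   45. ] [ 505.8 -345.9   59.9]
60 75 156 [ 489.3 -359.1   67.7] [ 473.9 -381.7   60. ] [ 509.1 -345.5   74.9]
75 95 332 [ 491.2 -362.9   81. ] [ 471.8 -386.7   75. ] [ 511.9 -342.6   86.9]
```

View pics/wrist1.png

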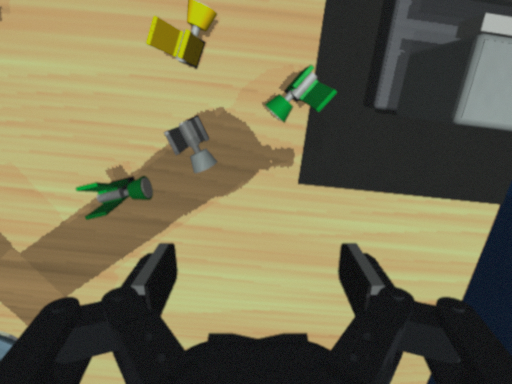

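The wrist picture shows the grey lamp at (190,140), its two plates above and its head below at (203,160). Now I'll fit its pose from the depth points.

```bash
cat > e.py <<'E'
from h import *
np.set_printoptions(suppress=True,precision=2)
L=np.load('lampw.npy')
T=L[L[:,2]>79]
# scan yaw of lamp x; histogram on lamp y
best=None
for a in np.arange(180,235,1.):
    x=np.array([np.cos(np.radians(a)),np.sin(np.radians(a))]); y=np.array([-x[1],x[0]])
    s=T[:,:2]@y; k=(s>(s.min()+s.max())/2); sp=s[k].std()+s[~k].std()
    if best is None or sp<best[0]: best=(sp,a)
print(best)
a=best[1]
x=np.array([np.cos(np.radians(a)),np.sin(np.radians(a))]); y=np.array([-x[1],x[0]])
s=T[:,:2]@y; k=(s>(s.min()+s.max())/2)
for n,kk in (('fixed',~k),('moving',k)):
    u=T[kk][:,:2]; print(n,len(u),u.mean(0),'y',np.percentile(u@y,[2,50,98]),'x',np.percentile(u@x,[2,50,98]), T[kk][:,2].max())
    w=np.linalg.svd(u-u.mean(0))[2][0]; print('dir',np.degrees(np.arctan2(w[1],w[0])))
ymid=(np.percentile(T[~k][:,:2]@y,2)+np.percentile(T[k][:,:2]@y,98))/2
xm=np.mean([np.percentile(T[q][:,:2]@x,[2,98]).mean() for q in (k,~k)])
print('yspan mid',ymid,'xmid',xm)
O=x*xm+y*(np.percentile(T[~k][:,:2]@y,2)+12); print('origin',O)
H=L[(L[:,2]<58)&(L[:,:2]@x>xm+18)]; print('head',H.mean(0), ((H[:,:2]-O)@x).max(), np.median((H[:,:2]-O)@y))
o=bot.get_obs(); p=o['position'];Rm=R.from_quat(o['tcp_rot']).as_matrix()
G=np.r_[O+5*y,66]; print('grip',G,'tool delta to TCP at grip z-8',Rm.T@(G-[0,0,8]-p),'need phi',a-180,'phi now',np.degrees(np.arctan2(Rm[1,0],Rm[0,0])))
E
python3 e.py
```

```text
(np.float64(13.092606148640392), np.float64(234.0))
fixed 8542 [ 458.06 -380.63] y [580.36 595.43 603.66] x [24.88 37.97 60.83] 323.9203724362293
dir -129.06267016630093
moving 5274 [ 468.16 -402.05] y [604.97 613.11 626.22] x [40.95 50.43 57.79] 326.0958368085654
dir -65.69077313776913
yspan mid 603.2945292458425 xmid 46.115550542473514
origin [ 452.13 -385.49]e.py:22: RuntimeWarning: Mean of empty slice.
  H=L[(L[:,2]<58)&(L[:,:2]@x>xm+18)]; print('head',H.mean(0), ((H[:,:2]-O)@x).max(), np.median((H[:,:2]-O)@y))
  ret = um.true_divide(
Traceback (most recent call last):
  File "e.py", line 22, in <module>
    H=L[(L[:,2]<58)&(L[:,:2]@x>xm+18)]; print('head',H.mean(0), ((H[:,:2]-O)@x).max(), np.median((H[:,:2]-O)@y))
                                                                ~~~~~~~~~~~~~~~~~~~^^
ValueError: zero-size array to reduction operation maximum which has no identity
```

Gripper points got into the cloud, so I'll limit the height.

```bash
sed -i "s/^L=np.load.*/L=np.load('lampw.npy'); L=L[L[:,2]<95]/" e.py; python3 e.py
```

```text
(np.float64(2.559144175828802), np.float64(210.0))
fixed 161 [ 484.36 -350.95] y [543.21 546.39 548.19] x [-256.21 -244.34 -231.49] 86.92013602281077
dir -149.79710636216217
moving 41 [ 500.74 -378.5 ] y [576.71 578.18 580.17] x [-255.63 -245.02 -231.94] 80.86744464823522
dir -150.3495100096798
yspan mid 561.6904007655118 xmid -243.81474240778763
origin [ 488.75 -358.92]
head [ 459.27 -374.96   43.24] 45.34811195627717 -0.5421940546350525
grip [ 491.25 -363.25   66.  ] tool delta to TCP at grip z-8 [ 40.88 -76.97 184.27] need phi 30.0 phi now 5.295140521251473
```

{"op": "jog_arm", "data": {
  "rows": [
    [[0,0,0],[0,0,-8.3],0.065],
    [[0,0,0],[0,0,-8.3],0.065],
    [[0,0,0],[0,0,-8.3],0.065],
    [[0.035,-0.026,0.03],[0,0,0],0.065],
    [[0.034,-0.027,0.03],[0,0,0],0.065]
  ]
}}

```text
t: 3.15
position: [489.3, -368.8, 185.8]
tcp_rot: [0.966, 0.259, 0.001, 0.002]
force: [0.5, 0.7, -1.9]
finger_gap: 64.9
grip_force: 0.0
```

```bash
cat > f.py <<'E'
from h import *
np.set_printoptions(suppress=True,precision=1)
c=cam('wrist'); P,uv=cloud(c); m=(abs(P[:,0]-485)<55)&(abs(P[:,1]+370)<45)&(P[:,2]>6)
np.save('lampw.npy',P[m]); cv2.imwrite('pics/wrist2.png',c['pixels']);st()
E
python3 f.py; python3 e.py
```

```text
t 3.2 pos [ 487.  -357.6  178. ] q [-0.7  0.5  0.1  1.2  0.   1.9] F [-1.6  6.8 -6.2] gap 65.39258893332239 gf 0.0
[[0.862, 0.506, -0.007], [0.506, -0.862, 0.013], [0.001, -0.015, -1.0]]
(np.float64(2.6241851844446873), np.float64(209.0))
fixed 181 [ 484.77 -350.44] y [539.07 541.3  543.76] x [-265.98 -254.23 -241.19] 86.24985107495309
dir -150.33513550152037
moving 56 [ 500.97 -378.44] y [572.1  573.71 576.29] x [-265.   -255.8  -241.95] 80.61119856953215
dir -151.70335454542163
yspan mid 557.6764305937156 xmid -253.53092590195072
origin [ 488.9  -359.06]
head [ 458.72 -373.74   43.2 ] 44.779806477032565 -1.5115416196802463
grip [ 491.33 -363.43   66.  ] tool delta to TCP at grip z-8 [  0.69   9.02 119.92] need phi 29.0 phi now 30.406751313251508
```

{"op": "jog_arm", "data": {
  "rows": [
    [[0,0,0.035],[0,0,0],0.065],
    [[0,0,0],[0,0,0],0.065],
    [[0,0,0],[0,0,0],0.065],
    [[0,0,0],[0,0,0],0.065]
  ]
}}

```text
t: 3.6
position: [489.4, -368.9, 152.5]
tcp_rot: [0.965, 0.261, 0.001, 0.001]
force: [-0.4, -1.2, -0.4]
finger_gap: 65.1
grip_force: 0.0
```

```bash
python3 e.py|tail -1; python3 -c "
from h import *
st()"
```

```text
grip [ 491.33 -363.43   66.  ] tool delta to TCP at grip z-8 [ 4.36 -4.   94.49] need phi 29.0 phi now 30.267804303984313
t 3.6 pos [ 489.4 -368.9  152.5] q [-0.749  0.488  0.017  1.097 -0.     1.864] F [-0.4 -1.2 -0.4] gap 65.13578769463878 gf 0.0
[[0.864, 0.504, 0.002], [0.504, -0.864, -0.002], [0.001, 0.003, -1.0]]
```

{"op": "jog_arm", "data": {
  "rows": [
    [[0.004,-0.004,0.03],[0,0,0.5],0.065],
    [[0,0,0.03],[0,0,0],0.065],
    [[0,0,0.02],[0,0,0],0.065],
    [[0,0,0.014],[0,0,0],0.065],
    [[0,0,0],[0,0,0],0.065]
  ]
}}

```text
t: 4.1
position: [489.7, -362.2, 56.1]
tcp_rot: [0.966, 0.257, -0.0, -0.0]
force: [-0.3, 1.6, 0.4]
finger_gap: 65.2
grip_force: 0.0
```

{"op": "jog_arm", "data": {
  "rows": [
    [[0,0,0],[0,0,0],0.035],
    [[0,0,0],[0,0,0],0.018],
    [[0,0,0],[0,0,0],0.018],
    [[0,0,0],[0,0,0],0.018],
    [[0,0,0],[0,0,0],0.018]
  ],
  "force": 35
}}

```text
t: 4.6
position: [491.8, -363.3, 60.1]
tcp_rot: [0.966, 0.258, 0.002, 0.002]
force: [-2.1, 1.3, 9.3]
finger_gap: 23.2
grip_force: 37.8
```

{"op": "jog_arm", "data": {
  "rows": [
    [[0,0,0],[0,0,0],0.018],
    [[0,0,0],[0,0,0],0.018],
    [[0,0,-0.04],[0,0,0],0.018],
    [[0,0,-0.04],[0,0,0],0.018],
    [[0,0,0],[0,0,0],0.018]
  ]
}}

```text
t: 5.1
position: [493.8, -365.1, 144.2]
tcp_rot: [0.966, 0.258, 0.004, 0.006]
force: [0.9, -1.5, 0.4]
finger_gap: 22.8
grip_force: 36.7
```

{"op": "jog_arm", "data": {
  "rows": [
    [[0,0,-0.045],[0,0,0],0.018],
    [[0,0,-0.045],[0,0,0],0.018],
    [[0,0,-0.03],[0,0,0],0.018],
    [[0.02,-0.034,0],[0,0,0],0.018],
    [[0.02,-0.034,0],[0,0,0],0.018]
  ]
}}

```text
t: 5.6
position: [491.9, -283.7, 258.3]
tcp_rot: [0.967, 0.257, 0.002, 0.002]
force: [1.0, 0.3, -0.7]
finger_gap: 23.4
grip_force: 36.7
```

{"op": "jog_arm", "data": {
  "rows": [
    [[0.02,-0.034,0],[0,0,0],0.018],
    [[0.02,-0.034,0],[0,0,0],0.018],
    [[0.02,-0.034,0],[0,0,0],0.018],
    [[0.02,-0.034,0],[0,0,0],0.018],
    [[0.02,-0.034,0],[0,0,0],0.018]
  ]
}}

```text
t: 6.1
position: [492.8, -84.2, 256.9]
tcp_rot: [0.966, 0.258, 0.0, 0.0]
force: [0.4, 0.1, -0.1]
finger_gap: 23.1
grip_force: 36.7
```

{"op": "jog_arm", "data": {
  "rows": [
    [[0.02,-0.034,0],[0,0,-6],0.018],
    [[0.02,-0.03,0],[0,0,-6],0.018],
    [[0.02,-0.03,0],[0,0,-6],0.018],
    [[0.02,-0.02,0],[0,0,-6],0.018],
    [[0,0,0],[0,0,-6],0.018]
  ]
}}

```text
t: 6.6
position: [484.9, 56.8, 256.9]
tcp_rot: [0.864, 0.503, 0.001, -0.0]
force: [0.1, -0.7, -1.4]
finger_gap: 23.0
grip_force: 36.7
```

```bash
python3 -c "
from h import *
st()"
```

```text
t 6.6 pos [484.9  56.8 256.9] q [-1.400e-02  1.960e-01 -1.280e-01  1.246e+00  1.000e-03  2.074e+00] F [ 0.1 -0.7 -1.4] gap 23.045099271595646 gf 36.71038091182709
[[0.494, 0.869, 0.001], [0.869, -0.494, 0.001], [0.001, -0.0, -1.0]]
```

{"op": "jog_arm", "data": {
  "rows": [
    [[0,0,0],[0,0,-8.2],0.018],
    [[0,0,0],[0,0,-8.2],0.018],
    [[0,0,0],[0,0,-8.1],0.018],
    [[0.04,0.03,0],[0,0,0],0.018],
    [[0.04,0.03,0],[0,0,0],0.018]
  ]
}}

```text
t: 7.1
position: [553.3, 127.5, 257.0]
tcp_rot: [0.742, 0.671, 0.0, 0.0]
force: [0.7, -1.0, -0.4]
finger_gap: 23.2
grip_force: 36.7
```

{"op": "jog_arm", "data": {
  "rows": [
    [[0.02,0.015,0.02],[0,0,0],0.018],
    [[0,0,0],[0,0,0],0.018],
    [[0,0,0],[0,0,0],0.018]
  ]
}}

```text
t: 7.4
position: [569.4, 146.0, 235.8]
tcp_rot: [0.741, 0.672, -0.001, -0.0]
force: [-0.4, -0.7, -0.9]
finger_gap: 23.2
grip_force: 36.7
```

```bash
cat > g.py <<'E'
from h import *
import sys
np.set_printoptions(suppress=True,precision=1)
o=st()
cv=[]
for n in ['wrist','top','scene']:
    c=cam(n); P,uv=cloud(c)
    if n=='wrist': cv2.imwrite('pics/%s.png'%sys.argv[1],c['pixels']); print('campos',-c['R'].T@c['t'])
    np.save('cl_%s.npy'%n,P)
    pr=proj(c,[[568.6,151,110],[573.7,150.5,110]]); print(n,'rim px',pr)
    if n!='top':
        for y in range(110,200,10):
            s=P[(abs(P[:,1]-y)<2)&(P[:,2]>105)&(P[:,2]<116)&(P[:,0]>540)&(P[:,0]<610)]
            if len(s): print(n,y,len(s),s[:,0].min(),s[:,0].max(),np.median(s[:,2]),s[:,2].max())
E
python3 g.py wrist3
```

```text
t 7.4 pos [569.4 146.  235.8] q [ 0.1  0.4  0.1  1.3 -0.   1.8] F [-0.4 -0.7 -0.9] gap 23.153942891127507 gf 36.71426296234131
[[0.097, 0.995, -0.002], [0.995, -0.097, -0.001], [-0.001, -0.002, -1.0]]
campos [576.9 226.5 367.1]
wrist rim px [[256.9 179.6]
 [262.4 179.6]]
wrist 120 16 570.3695192117497 573.5625265738375 109.55696444860335 110.80859079814387
wrist 130 15 571.2518286303307 574.5067737902293 110.04125001276299 111.1367458895169
wrist 140 16 572.2085517032965 575.4187261384744 110.07981410519008 111.17832026471231
wrist 150 17 573.1479664507925 576.3174722917128 110.0624590399416 111.08696908454692
wrist 160 17 574.0613427983376 577.1937988000793 110.16323442716151 111.08101566517324
wrist 170 17 575.0366057041537 578.1337996412917 109.72566281847494 110.7347577912416
wrist 180 18 576.0043711109992 579.0641059006342 109.99570042609346 112.14408912114958
wrist 190 19 576.9412819621427 579.9683221824496 109.84091170449041 110.7383761046913
top rim px [[181.8 190.8]
 [181.9 188.9]]
scene rim px [[300.9 218.5]
 [299.6 219.1]]
scene 110 3 567.1529475638466 571.9966678433198 110.58862445310285 111.73262165267155
scene 120 3 568.2821306858939 573.6549815352652 107.35213051743983 111.02660199803506
scene 130 4 568.2392272374694 575.4656028000887 109.03502642721547 114.53429007666709
scene 140 2 572.1143134187367 575.9001597771049 110.3775897883109 111.50847368353809
scene 150 3 570.5802109845336 574.887386670909 111.5775028733593 113.76154925772826
scene 160 2 571.6094230403334 573.7088980403418 110.14071398084653 110.81537087532146
scene 170 4 575.3721759574767 578.3323841212014 109.52754403676434 114.30406840062489
scene 180 3 570.6862594017629 576.3819650925243 108.76112861631316 112.30626961931179
scene 190 4 574.574457447769 578.0308149004272 111.17732384817012 113.44148921904265
```

View pics/wrist3.png

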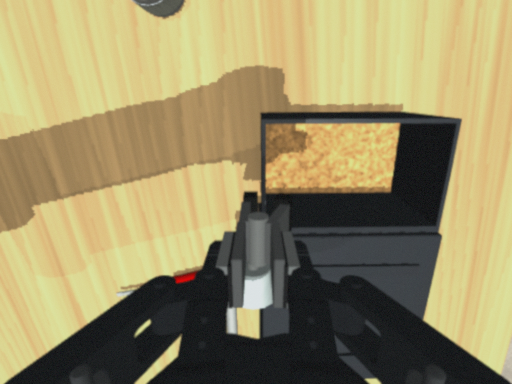

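The wrist picture shows the lamp in the grip with its jaws at about (258,200). The front wall runs up column 264, rows 115 to 200, and the head is at (256,290) towards the lid. Next I'll check the jaws against the wall in the same cloud.

```bash
cat > k.py <<'E'
from h import *
np.set_printoptions(suppress=True,precision=1)
o=bot.get_obs(); p=o['position'];Rm=R.from_quat(o['tcp_rot']).as_matrix()
c=cam('wrist'); P,uv=cloud(c); Q=(P-p)@Rm  # tool coords
print(p)
m=(abs(Q[:,1])<45)&(Q[:,2]>-30)&(Q[:,2]<75)&(Q[:,0]>-60)&(Q[:,0]<40)
Q2=Q[m]; U=uv[m]; print(U.min(0),U.max(0))
for lo in range(-20,75,5):
    s=Q2[(Q2[:,2]>lo)&(Q2[:,2]<=lo+5)]
    if len(s)<4: continue
    h,_=np.histogram(s[:,1],bins=np.arange(-30,31,3)); print(lo,len(s),'x',np.percentile(s[:,0],[5,95]),'y hist',h)
w=Q[(abs(P[:,2]-110)<3)&(P[:,1]>125)&(P[:,1]<190)&(P[:,0]>560)&(P[:,0]<590)]
print('wall tool y at x:',[(x,np.percentile(w[abs(w[:,0]-x)<3][:,1],[2,50,98])) for x in (0,10,20,30)])
cv2.imwrite('pics/crop3.png',cv2.resize(c['pixels'][150:310,190:330],None,fx=4,fy=4,interpolation=cv2.INTER_CUBIC))
E
python3 k.py
```

```text
[569.6 145.1 237.4]
[188 192] [324 309]
-20 481 x [-2.2 13.7] y hist [ 0 23 37 25 40 34 36 54  0  0  0  0 54 33 36 32 28 39 10  0]
-15 431 x [ 3.1 13.7] y hist [ 0 22 36 21 36 32 28 36  0  0  0  0 61 32 32 31 26 31  7  0]
-10 377 x [-2.  13.5] y hist [ 0 20 29 19 32 27 27 45  0  0  0  0 31 24 29 27 28 32  7  0]
-5 355 x [ 0.5 13.2] y hist [ 0 16 27 22 24 24 26 31  0  0  0  0 51 22 28 24 23 30  7  0]
0 289 x [-3.9 13.2] y hist [ 0  7 26 15 22 21 27 31  0  0  0  0 36 26 21 18 19 19  1  0]
5 153 x [-8.9 13.3] y hist [ 0  1  0  2 11 11 19 36  2  1  0  0 32 16 10  9  0  3  0  0]
10 1641 x [-41.9  13.1] y hist [  0   0   0   0   0   1  25 157 346 368 349 302  74  19   0   0   0   0
   0   0]
15 651 x [-38.6  14.9] y hist [  0   0   0   0   0   0  15 147  98  72  82 131  88  17   1   0   0   0
   0   0]
20 309 x [-26.8  15. ] y hist [ 0  0  0  0  0  0 15 36 48 39 38 26 51 19 37  0  0  0  0  0]
25 147 x [-23.9  13.3] y hist [ 0  0  0  0  0  0 13 28  2  0  6 12 13 15 33 25  0  0  0  0]
30 106 x [-0.7 13.2] y hist [ 0  0  0  0  0  0 10 16  4  0  0  0  0  8 16 52  0  0  0  0]
35 104 x [-2.5 13.2] y hist [ 0  0  0  0  0  0 11 12  1  0  0  0  0  1 10 23 46  0  0  0]
40 189 x [ 7.1 15.8] y hist [ 0  0  0  0  0  0 10 15 11  2  0  0  0 43 39 28 41  0  0  0]
45 272 x [-4. 16.] y hist [ 0  0  0  0  0  0 15 33 56 64  0  0  0  9 11 11 19 54  0  0]
50 122 x [-6.9 16. ] y hist [ 0  0  0  0  0  0  5 11 11  9  0  0  0  0  8 12 12 53  1  0]
55 35 x [15.4 16. ] y hist [0 0 0 0 0 0 4 8 8 9 0 0 0 0 1 5 0 0 0 0]
wall tool y at x: [(0, array([2.9, 4.3, 5.8])), (10, array([2.8, 3.8, 5.7])), (20, array([2.8, 4.2, 5.6])), (30, array([2.8, 4.6, 5.6]))]
```

View pics/crop3.png

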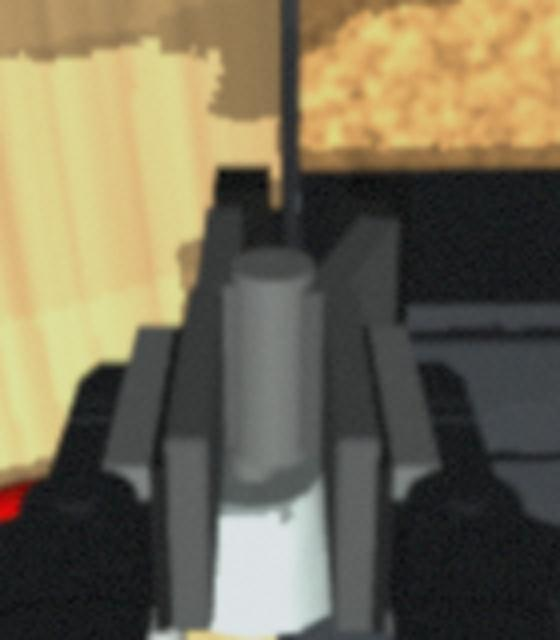

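Seen in the tool frame, the wall spans y 2.8 to 5.7, inside the open jaw gap of 0 to 10. I'll lower the lamp over it.

{"op": "jog_arm", "data": {
  "rows": [
    [[0.005,-0.001,0.02],[0,0,0],0.018],
    [[0,0,0.02],[0,0,0],0.018],
    [[0,0,0.01],[0,0,0],0.018],
    [[0,0,0],[0,0,0],0.018],
    [[0,0,0],[0,0,0],0.018]
  ]
}}

```text
t: 8.1
position: [569.6, 150.6, 187.3]
tcp_rot: [0.741, 0.671, 0.0, 0.0]
force: [-0.6, -0.2, -0.9]
finger_gap: 23.1
grip_force: 36.7
```

```bash
python3 k.py | grep -v hist; python3 k.py | tail -6
```

```text
[569.6 150.6 187.3]
[190 192] [325 309]
   0   0]
   0   0]
wall tool y at x: [(0, array([3. , 5.4, 7. ])), (10, array([3. , 5.3, 6.9])), (20, array([3. , 5.2, 6.8])), (30, array([2.9, 5.1, 6.7]))]
35 109 x [-3.2 13.1] y hist [ 0  0  0  0  0  0 12 12  2  0  0  0  0  0 12 22 49  0  0  0]
40 187 x [ 7.2 15.9] y hist [ 0  0  0  0  0  0 10 16 11  0  0  0  0 43 35 30 42  0  0  0]
45 271 x [-2.7 16. ] y hist [ 0  0  0  0  0  0 14 32 57 65  0  0  0 10  9 12 16 56  0  0]
50 119 x [-9.1 16. ] y hist [ 0  0  0  0  0  0  6 10 10 11  0  0  0  0  9  9  9 55  0  0]
55 39 x [15.4 16.2] y hist [0 0 0 0 0 0 4 9 8 8 0 0 0 0 2 6 1 1 0 0]
wall tool y at x: [(0, array([3. , 4.6, 6.2])), (10, array([3. , 4.6, 6.1])), (20, array([3. , 4.5, 6.1])), (30, array([2.9, 4.4, 6. ]))]
```

Centred at about 4.8. Descend the last 37 mm.

{"op": "jog_arm", "data": {
  "rows": [
    [[0,0,0.012],[0,0,0],0.018],
    [[0,0,0.012],[0,0,0],0.018],
    [[0,0,0.013],[0,0,0],0.018],
    [[0,0,0],[0,0,0],0.018],
    [[0,0,0],[0,0,0],0.018]
  ]
}}

```text
t: 8.7
position: [568.8, 150.9, 148.7]
tcp_rot: [0.741, 0.672, -0.001, -0.0]
force: [-1.2, 0.4, -0.6]
finger_gap: 23.1
grip_force: 36.8
```

```bash
python3 k.py | tail -6
```

```text
50 121 x [-9.1 15. ] y hist [ 0  0  0  0  0  0  7 10  8  9  0  0  0  0  9 11  9 58  0  0]
55 40 x [14.4 15. ] y hist [0 0 0 0 0 0 5 7 9 9 0 0 0 0 3 3 3 1 0 0]
60 7 x [-49.8  14.5] y hist [0 0 0 0 0 0 0 1 2 2 0 0 0 0 0 0 0 0 0 0]
65 4 x [-49.6 -49.2] y hist [0 0 0 0 0 0 0 0 0 0 0 0 0 0 0 0 0 0 0 0]
70 4 x [-50.  -49.2] y hist [0 0 0 0 0 0 0 0 0 0 0 0 0 0 0 0 0 0 0 0]
wall tool y at x: [(0, array([18. , 18.9, 19.8])), (10, array([-9.3,  7. , 19.4])), (20, array([4.2, 6.2, 7.5])), (30, array([3.6, 5.5, 7.4]))]
```

{"op": "jog_arm", "data": {
  "rows": [
    [[0,0,0],[0,0,0],0.03],
    [[0,0,0],[0,0,0],0.036],
    [[0,0,0],[0,0,0],0.045],
    [[0,0,0],[0,0,0],0.065],
    [[0,0,0],[0,0,0],0.075]
  ]
}}

```text
t: 9.25
position: [569.5, 151.0, 149.7]
tcp_rot: [0.741, 0.672, 0.0, 0.0]
force: [-0.6, -0.6, 0.0]
finger_gap: 72.2
grip_force: 0.0
```

{"op": "jog_arm", "data": {
  "rows": [
    [[0,0,0],[0,0,0],0.075],
    [[0,0,-0.02],[0,0,0],0.075],
    [[0,0,-0.04],[0,0,0],0.075],
    [[0,0,-0.04],[0,0,0],0.075],
    [[0,0,-0.02],[0,0,0],0.075]
  ]
}}

```text
t: 9.75
position: [570.6, 151.2, 273.4]
tcp_rot: [0.741, 0.672, 0.002, 0.001]
force: [1.7, -1.0, -0.5]
finger_gap: 75.1
grip_force: 0.0
```

```bash
cat > l.py <<'E'
from h import *
import sys
np.set_printoptions(suppress=True,precision=1)
st(); ims=[]
c=cam('wrist'); P,uv=cloud(c); w=c['pixels']
L=P[(P[:,0]>530)&(P[:,0]<620)&(P[:,1]>90)&(P[:,1]<200)&(P[:,2]>116)&(P[:,2]<190)]
print(len(L),L.mean(0),L.min(0),L.max(0),'y edges z>150',np.percentile(L[L[:,2]>150][:,1],[3,97]))
s=cam('scene')['pixels'][110:290,170:340]
cv2.imwrite('pics/%s.png'%sys.argv[1],np.hstack([cv2.resize(w,(400,300)),cv2.resize(s,(320,300))]))
E
python3 l.py rel
```

```text
t 9.75 pos [570.6 151.2 273.4] q [ 0.2  0.4  0.2  1.4 -0.   1.8] F [ 1.7 -1.  -0.5] gap 75.0877560721113 gf 0.0
[[0.098, 0.995, 0.005], [0.995, -0.098, 0.001], [0.001, 0.005, -1.0]]
1925 [574.8 139.1 146.1] [551.  90. 116.] [610.2 165.6 178.2] y edges z>150 [138.2 164.5]
```

View pics/rel.png

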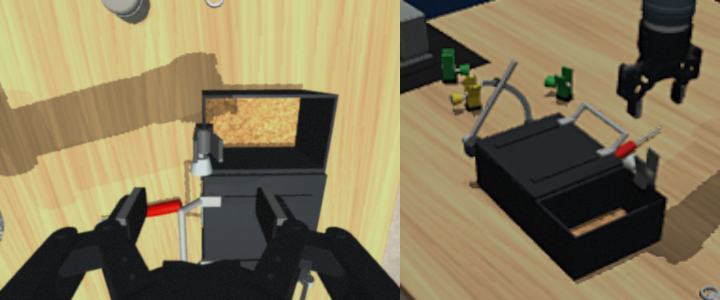

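The picture shows the lamp clipped on the tray's front wall at wrist-view pixel (205,140), its head at (200,168) towards the lid, and released. Its top is at z 178 and its middle at y about 151. Next is the bar and the marker.

{"op": "jog_arm", "data": {
  "rows": [
    [[-0.039,-0.006,0],[0,0,0],0.05],
    [[-0.039,-0.006,0],[0,0,0],0.05],
    [[-0.039,-0.006,0],[0,0,0],0.05],
    [[-0.038,-0.007,0],[0,0,0],0.05],
    [[0,0,0],[0,0,0],0.05]
  ]
}}

```text
t: 10.35
position: [527.5, -4.4, 268.1]
tcp_rot: [0.743, 0.67, -0.002, -0.001]
force: [-0.3, 0.8, 1.0]
finger_gap: 49.9
grip_force: 0.0
```

{"op": "jog_arm", "data": {
  "rows": [
    [[0,0,0],[0,0,0],0.05],
    [[0,0,0],[0,0,0],0.05]
  ]
}}

```text
t: 10.55
position: [529.2, -0.1, 268.7]
tcp_rot: [0.741, 0.672, -0.0, -0.001]
force: [0.9, 0.4, -0.1]
finger_gap: 50.3
grip_force: 0.0
```

```bash
cat > m.py <<'E'
from h import *
np.set_printoptions(suppress=True,precision=2)
o=st();p=o['position'];Rm=R.from_quat(o['tcp_rot']).as_matrix()
c=cam('wrist'); P,uv=cloud(c); cv2.imwrite('pics/wrist5.png',c['pixels']); np.save('w5.npy',P)
o=bot.get_obs()
# lid plane, bar
l=P[(P[:,0]>590)&(P[:,0]<700)&(abs(P[:,1])<50)&(P[:,2]>105)&(P[:,2]<130)]; print('lid z',len(l),np.median(l[:,2]))
b=P[(P[:,2]>140)&(P[:,2]<160)&(abs(P[:,1])<50)&(P[:,0]>505)&(P[:,0]<555)]
print('bar',len(b),b.mean(0),np.percentile(b[:,2],[50,95,100]))
pf=np.polyfit(b[:,1],b[:,0],1);print('bar line',pf, 'res pct',np.percentile(b[:,0]-np.polyval(pf,b[:,1]),[2,98]))
bb=P[(P[:,2]>135)&(P[:,2]<160)&(abs(P[:,1])<90)&(P[:,0]>505)&(P[:,0]<545)]; print('bar ends y',np.percentile(bb[:,1],[.5,99.5]))
# case edges
for nm in ('front','back'):
    Y=[];X=[]
    for y in range(-80,90,4):
        s=P[(abs(P[:,1]-y)<2)&(P[:,2]>108)&(P[:,2]<122)&(P[:,0]>545 if nm=='front' else P[:,0]>650)&(P[:,0]<800)]
        if len(s)<3: continue
        i=s[:,0].argmin() if nm=='front' else s[:,0].argmax(); Y.append(s[i,1]);X.append(s[i,0])
    X=np.array(X);Y=np.array(Y);
    if len(X)>5:
        f=np.polyfit(Y,X,1)
        for _ in range(4): g=abs(X-np.polyval(f,Y))<2; f=np.polyfit(Y[g],X[g],1)
        print(nm,f,g.sum(),len(g))
# marker: case frame
C=np.array([647.9,-11.8]);yaw=-.093
ex=np.array([np.cos(yaw),np.sin(yaw)]);ey=np.array([-ex[1],ex[0]])
for n,PP in (('wrist',P),)+tuple((n,cloud(cam(n))[0]) for n in ('top','scene')):
    q=np.c_[(PP[:,:2]-C)@ex-90,(PP[:,:2]-C)@ey,PP[:,2]-110]
    k=q[(q[:,1]<-98)&(q[:,1]>-125)&(q[:,2]>20)&(q[:,0]<0)&(q[:,0]>-180)]
    r=np.hypot(k[:,0],k[:,2]); a=np.arctan2(k[:,2],-k[:,0])
    s=(r>50)&(r<172); h,e=np.histogram(a[s],bins=np.arange(.4,1.3,.04)); i=h.argmax(); print(n,s.sum(),h,e[i])
    s&=abs(a-e[i]-.02)<.12
    for _ in range(3):
        kk=k[s]; w=np.linalg.svd(kk[:,[0,2]]-kk[:,[0,2]].mean(0))[2][0]; an=np.arctan2(w[1],-w[0])%np.pi
        d=kk[:,[0,2]]@np.array([np.sin(an),np.cos(an)])
    print(n,'marker angle',an,'offset z in marker frame',np.percentile(d,[3,50,97]),'y',np.percentile(kk[:,1],[3,97]),'r max',r[s].max(),'mean a',a[s].mean())
E
python3 m.py
```

```text
t 10.55 pos [529.2  -0.1 268.7] q [-0.12  0.28  0.01  1.3   0.    1.55] F [ 0.9  0.4 -0.1] gap 50.30963308253887 gf 0.0
[[0.097, 0.995, -0.001], [0.995, -0.097, 0.001], [0.0, -0.001, -1.0]]
lid z 10029 117.8781686549044
bar 1085 [529.59   3.25 150.84] [151.06 152.49 153.89]
bar line [  0.09 529.29] res pct [-4.62  4.46]
bar ends y [-62.65  63.4 ]
front [ -3.75 277.65] 1 43
back [  0.09 739.47] 43 43
wrist 292 [ 0  0  0  0  0  0  0  0  0  0  0 13  9  0 18 95 98 46 13  0  0  0] 1.0399999999999996
wrist marker angle 1.0007065113805065 offset z in marker frame [-0.19  3.62  7.6 ] y [-109.75 -104.33] r max 99.94486199217471 mean a 1.051055218638066
top 152 [ 1  2  5  2  1  2  2  3  6  2  2  0  0  2  3 23 49 14 11  6  4  2] 1.0399999999999996
top marker angle 0.9851046885937569 offset z in marker frame [ 0.97  8.55 21.37] y [-122.89 -106.74] r max 171.65846785109866 mean a 1.0656798194644617
scene 242 [ 4  2  5  3  4  5  3  6  1  6  3  5  4  1  4 40 58 35 11  6  5  3] 1.0399999999999996
scene marker angle 1.0028594815549825 offset z in marker frame [ 0.13  5.97 17.12] y [-119.61 -103.43] r max 170.56041987225868 mean a 1.063326231156052m.py:22: RankWarning: Polyfit may be poorly conditioned
  for _ in range(4): g=abs(X-np.polyval(f,Y))<2; f=np.polyfit(Y[g],X[g],1)
m.py:22: RankWarning: Polyfit may be poorly conditioned
  for _ in range(4): g=abs(X-np.polyval(f,Y))<2; f=np.polyfit(Y[g],X[g],1)
m.py:22: RankWarning: Polyfit may be poorly conditioned
  for _ in range(4): g=abs(X-np.polyval(f,Y))<2; f=np.polyfit(Y[g],X[g],1)
m.py:22: RankWarning: Polyfit may be poorly conditioned
  for _ in range(4): g=abs(X-np.polyval(f,Y))<2; f=np.polyfit(Y[g],X[g],1)
```

View pics/wrist5.png

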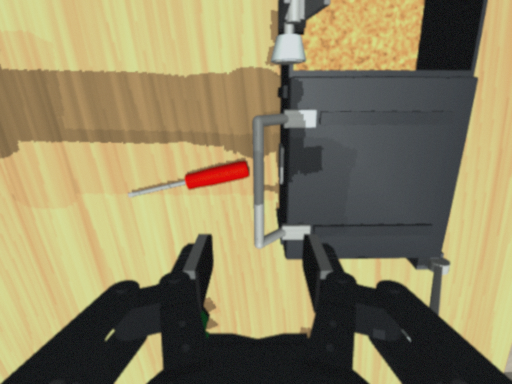

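The picture shows the bar at column 258, rows 120 to 245, centred between the fingers, and the marker at (438,280). I'll go down and pinch the bar.

{"op": "jog_arm", "data": {
  "rows": [
    [[0,0,0.04],[0,0,0],0.045],
    [[0,0,0.04],[0,0,0],0.045],
    [[0,0,0.03],[0,0,0],0.045],
    [[0,0,0.019],[0,0,0],0.045],
    [[0,0,0],[0,0,0],0.045]
  ]
}}

```text
t: 11.2
position: [526.9, 0.3, 137.4]
tcp_rot: [0.74, 0.672, -0.002, -0.002]
force: [0.1, 0.5, 0.3]
finger_gap: 45.5
grip_force: 0.0
```

{"op": "jog_arm", "data": {
  "rows": [
    [[0,0,0],[0,0,0],0.02],
    [[0,0,0],[0,0,0],0.004],
    [[0,0,0],[0,0,0],0.004],
    [[0,0,0],[0,0,0],0.004],
    [[0,0,0],[0,0,0],0.004]
  ],
  "force": 35
}}

```text
t: 11.7
position: [529.9, -0.7, 142.1]
tcp_rot: [0.741, 0.672, 0.001, 0.001]
force: [-4.5, 0.9, 5.8]
finger_gap: 8.7
grip_force: 34.5
```

```bash
python3 -c "
from h import *
st()
th=np.linspace(0,1,21)
X=-210*np.cos(th)+37*np.sin(th);Z=210*np.sin(th)+37*np.cos(th)
print(np.round(np.c_[th[1:],np.diff(X),np.diff(Z)],2).tolist())
"
```

```text
t 11.7 pos [529.9  -0.7 142.1] q [-0.121  0.337 -0.244  0.988  0.     1.547] F [-4.5  0.9  5.8] gap 8.664423706352466 gf 34.518837332725525
[[0.098, 0.995, 0.002], [0.995, -0.098, 0.0], [0.0, 0.002, -1.0]]
[[0.05, 2.11, 10.45], [0.1, 2.63, 10.33], [0.15, 3.14, 10.19], [0.2, 3.65, 10.02], [0.25, 4.15, 9.82], [0.3, 4.63, 9.6], [0.35, 5.11, 9.36], [0.4, 5.57, 9.09], [0.45, 6.01, 8.8], [0.5, 6.45, 8.49], [0.55, 6.86, 8.16], [0.6, 7.26, 7.8], [0.65, 7.64, 7.43], [0.7, 8.0, 7.04], [0.75, 8.35, 6.63], [0.8, 8.67, 6.21], [0.85, 8.97, 5.77], [0.9, 9.24, 5.31], [0.95, 9.5, 4.84], [1.0, 9.73, 4.36]]
```

{"op": "jog_arm", "data": {
  "rows": [
    [[0,0.0021,-0.0105],[0,0,0],0.004],
    [[0,0.0026,-0.0103],[0,0,0],0.004],
    [[0,0.0031,-0.0102],[0,0,0],0.004],
    [[0,0.0037,-0.01],[0,0,0],0.004],
    [[0,0.0041,-0.0098],[0,0,0],0.004]
  ]
}}

```text
t: 12.2
position: [544.6, -2.0, 192.1]
tcp_rot: [0.741, 0.672, -0.0, -0.001]
force: [-1.2, 2.7, -2.1]
finger_gap: 9.0
grip_force: 34.0
```

{"op": "jog_arm", "data": {
  "rows": [
    [[0,0.0046,-0.0096],[0,0,0],0.004],
    [[0,0.0051,-0.0094],[0,0,0],0.004],
    [[0,0.0056,-0.0091],[0,0,0],0.004],
    [[0,0.006,-0.0088],[0,0,0],0.004],
    [[0,0.0065,-0.0085],[0,0,0],0.004]
  ]
}}

```text
t: 12.7
position: [570.8, -4.3, 237.4]
tcp_rot: [0.741, 0.672, -0.001, -0.002]
force: [-5.6, 3.4, 0.7]
finger_gap: 8.4
grip_force: 34.1
```

```bash
cat > n.py <<'E'
from h import *
np.set_printoptions(suppress=True,precision=3)
o=st(); print(o['ft_torque'])
C=np.array([647.9,-11.8]);yaw=-.0934
ex=np.array([np.cos(yaw),np.sin(yaw)]);ey=np.array([-ex[1],ex[0]])
H=np.array([738.4,-19.5]); p=np.array(o['position']); b=np.array([(p[:2]-H)@ex, p[2]+8-110]); print('bar rel',b,'radius',np.hypot(*b),'(213.2) theta kin',np.arctan2(b[1],-b[0])-np.arctan2(37,210))
for n in ('top','scene','wrist'):
    P,uv=cloud(cam(n)); q=np.c_[(P[:,:2]-H)@ex,(P[:,:2]-H)@ey,P[:,2]-110]
    th0=np.arctan2(b[1],-b[0])-np.arctan2(37,210)
    rot=lambda t,k: np.c_[k[:,0]*np.cos(t)-k[:,2]*np.sin(t),k[:,1],k[:,0]*np.sin(t)+k[:,2]*np.cos(t)]
    def fit(k0,t,xr,yr,zr,nm):
        for _ in range(6):
            r=rot(t,k0); s=(r[:,0]>xr[0])&(r[:,0]<xr[1])&(r[:,1]>yr[0])&(r[:,1]<yr[1])&(r[:,2]>zr[0])&(r[:,2]<zr[1])
            if s.sum()<15: print(n,nm,'few',s.sum()); return
            f=np.polyfit(r[s][:,0],r[s][:,2],1); t-=np.arctan(f[0])
        print(n,nm,'n',s.sum(),'angle',round(t,4),'z at x=-90 in own frame',round(np.polyval(f,-90),2))
    fit(q,th0,(-170,-15),(-90,60),(-6,20),'lid')
    fit(q,1.0,(-178,-25),(-116,-104),(-5,14),'marker')
E
python3 n.py
```

```text
t 12.7 pos [570.8  -4.3 237.4] q [-0.119  0.373  0.063  1.264  0.001  1.549] F [-5.6  3.4  0.7] gap 8.420184527364263 gf 34.07837212085724
[[0.098, 0.995, -0.004], [0.995, -0.098, 0.001], [0.001, -0.004, -1.0]]
[0.745 1.421 0.099]
bar rel [-168.283  135.409] radius 215.99771018627803 (213.2) theta kin 0.5031693691018302
top lid n 583 angle 0.498 z at x=-90 in own frame 6.82
top marker n 83 angle 0.9861 z at x=-90 in own frame 7.14
scene lid n 1653 angle 0.4941 z at x=-90 in own frame 9.42
scene marker n 151 angle 0.9899 z at x=-90 in own frame 5.89
wrist lid n 20551 angle 0.4886 z at x=-90 in own frame 8.2
wrist marker n 261 angle 0.9907 z at x=-90 in own frame 3.97
```

{"op": "jog_arm", "data": {
  "rows": [
    [[0,0.0069,-0.0082],[0,0,0],0.004],
    [[0,0.0073,-0.0078],[0,0,0],0.004],
    [[0,0.0076,-0.0074],[0,0,0],0.004],
    [[0,0.008,-0.007],[0,0,0],0.004],
    [[0,0.0083,-0.0066],[0,0,0],0.004]
  ]
}}

```text
t: 13.35
position: [608.3, -7.7, 276.1]
tcp_rot: [0.741, 0.672, -0.001, -0.002]
force: [-10.1, 5.0, 11.4]
finger_gap: 8.2
grip_force: 35.4
```

{"op": "jog_arm", "data": {
  "rows": [
    [[0,0.0087,-0.0062],[0,0,0],0.004],
    [[0,0.009,-0.0058],[0,0,0],0.004],
    [[0,0.0092,-0.0053],[0,0,0],0.004],
    [[0,0.0095,-0.0048],[0,0,0],0.004],
    [[0,0,0],[0,0,0],0.004]
  ]
}}

```text
t: 13.85
position: [647.7, -11.2, 299.5]
tcp_rot: [0.741, 0.672, 0.002, 0.001]
force: [-5.2, 6.0, 9.4]
finger_gap: 8.6
grip_force: 36.2
```

```bash
python3 n.py;python3 n.py|grep -e lid -e marker
```

```text
t 13.85 pos [647.7 -11.2 299.5] q [-0.116  0.54   0.482  1.509  0.002  1.552] F [-5.2  6.   9.4] gap 8.571761224758673 gf 36.15482568740845
[[0.097, 0.995, 0.004], [0.995, -0.097, 0.002], [0.002, 0.004, -1.0]]
[1.063 0.996 0.136]
bar rel [-91.116 197.47 ] radius 217.47785108308784 (213.2) theta kin 0.9640904584529361
top lid n 373 angle 0.9519 z at x=-90 in own frame 8.48
top marker n 81 angle 0.9909 z at x=-90 in own frame 6.8
scene lid n 1618 angle 0.9514 z at x=-90 in own frame 8.26
scene marker n 158 angle 0.9837 z at x=-90 in own frame 6.71
wrist lid n 8934 angle 0.9489 z at x=-90 in own frame 8.55
wrist marker n 321 angle 0.9725 z at x=-90 in own frame 6.72
top lid n 378 angle 0.9473 z at x=-90 in own frame 8.62
top marker n 83 angle 0.9861 z at x=-90 in own frame 7.18
scene lid n 1618 angle 0.9503 z at x=-90 in own frame 8.2
scene marker n 159 angle 0.9888 z at x=-90 in own frame 6.17
wrist lid n 8976 angle 0.9472 z at x=-90 in own frame 8.6
wrist marker n 317 angle 0.9711 z at x=-90 in own frame 6.74
```

{"op": "jog_arm", "data": {
  "rows": [
    [[0,0.0035,-0.0017],[0,0,0],0.004],
    [[0,0.0035,-0.0017],[0,0,0],0.004],
    [[0,0,0],[0,0,0],0.004],
    [[0,0,0],[0,0,0],0.004]
  ]
}}

```text
t: 14.55
position: [653.8, -11.7, 302.3]
tcp_rot: [0.741, 0.672, 0.002, 0.0]
force: [-3.9, 4.6, 7.4]
finger_gap: 8.5
grip_force: 36.0
```

```bash
python3 n.py; cat > r.py <<'E'
from h import *
np.set_printoptions(suppress=True,precision=1)
yaw=-.0934; ex=np.array([np.cos(yaw),np.sin(yaw)]);ey=np.array([-ex[1],ex[0]]);H=np.array([738.4,-19.5]);t=.985
for n in ('top','scene','wrist'):
    r=[]
    for _ in range(3):
        P,uv=cloud(cam(n)); q=np.c_[(P[:,:2]-H)@ex,(P[:,:2]-H)@ey,P[:,2]-110]
        r.append(np.c_[q[:,0]*np.cos(t)-q[:,2]*np.sin(t),q[:,1],q[:,0]*np.sin(t)+q[:,2]*np.cos(t)])
    r=np.vstack(r)
    for nm,yr in (('mk',(-117,-105)),('lid',(-90,60))):
        X=[];A=[]
        for x in range(-175,-20,15):
            s=r[(abs(r[:,0]-x)<7.5)&(r[:,1]>yr[0])&(r[:,1]<yr[1])&(r[:,2]>-6)&(r[:,2]<16)]
            if len(s)>5: X.append(x);A.append(np.percentile(s[:,2],[5,50,90]))
        A=np.array(A);X=np.array(X); print(n,nm,X[0],X[-1],'q90',A[:,2],'q50',A[:,1],'q5',A[:,0],'angles',[round(t-np.polyfit(X,A[:,i],1)[0],4) for i in range(3)])
E
python3 r.py
```

```text
t 14.55 pos [653.8 -11.7 302.3] q [-0.116  0.558  0.519  1.529  0.002  1.552] F [-3.9  4.6  7.4] gap 8.542001666985822 gf 36.00627958774567
[[0.097, 0.995, 0.003], [0.995, -0.097, 0.002], [0.002, 0.003, -1.0]]
[1.004 0.906 0.132]
bar rel [-84.938 200.324] radius 217.58687203227444 (213.2) theta kin 0.9953696797522819
top lid n 345 angle 0.9838 z at x=-90 in own frame 8.49
top marker n 83 angle 0.9865 z at x=-90 in own frame 7.17
scene lid n 1602 angle 0.9855 z at x=-90 in own frame 8.12
scene marker n 149 angle 0.9892 z at x=-90 in own frame 5.96
wrist lid n 8074 angle 0.9827 z at x=-90 in own frame 8.57
wrist marker n 282 angle 0.9853 z at x=-90 in own frame 6.87
top mk -175 -25 q90 [8.6 8.8 8.5 8.9 8.9 8.6 8.6 9.  8.9 8.1 8.2] q50 [6.6 7.9 8.  7.2 7.7 7.8 7.9 8.1 8.  7.  7.2] q5 [0.8 7.2 7.  1.4 6.4 6.8 6.6 7.2 6.8 1.2 6.3] angles [np.float64(0.9759), np.float64(0.9837), np.float64(0.9871)]
top lid -175 -25 q90 [ 8.3 12.9  8.3 11.4 11.9 11.5 11.5 11.8 11.4 11.4 11.8] q50 [5.9 7.5 7.4 7.8 7.9 7.7 7.9 7.8 7.6 7.7 7.9] q5 [0.8 6.5 6.2 6.4 6.7 6.6 6.5 6.5 6.6 6.4 6.9] angles [np.float6
[... 262 characters left out ...]
at64(0.9885), np.float64(0.9944)]
scene lid -175 -25 q90 [13.  12.2 10.9 11.1 10.9 10.7 11.4 10.9 10.9 11.1 10.6] q50 [8.  7.8 7.9 7.8 7.7 7.9 8.  7.8 7.8 8.2 8. ] q5 [4.3 5.1 4.8 4.6 4.6 4.9 5.2 4.9 5.2 5.3 5.1] angles [np.float64(0.9809), np.float64(0.9842), np.float64(0.995)]
wrist mk -145 -25 q90 [8.6 8.6 8.7 8.7 8.7] q50 [7.9 7.5 8.2 8.2 8.3] q5 [3.2 3.3 3.3 3.4 3.2] angles [np.float64(0.9843), np.float64(0.9814), np.float64(0.9844)]
wrist lid -175 -25 q90 [ 7.  13.8  8.3  8.3  8.5 11.6 11.6 11.6 11.7 11.7 11.7] q50 [ 4.3 13.3  7.6  7.7  7.8  7.9  7.9  8.   8.   8.1  8.2] q5 [0.6 7.8 7.1 7.2 7.2 7.3 7.4 7.5 7.6 7.6 7.7] angles [np.float64(0.9624), np.float64(0.9846), np.float64(0.9636)]
```

The lid (0.984) and the marker (0.986) agree. I'll settle, check the lamp, then hand in.

{"op": "jog_arm", "data": {
  "rows": [
    [[0,0,0],[0,0,0],0.004],
    [[0,0,0],[0,0,0],0.004],
    [[0,0,0],[0,0,0],0.004],
    [[0,0,0],[0,0,0],0.004]
  ]
}}

```text
t: 15.55
position: [653.7, -11.7, 302.3]
tcp_rot: [0.741, 0.672, 0.002, 0.0]
force: [-3.7, 5.8, 7.2]
finger_gap: 8.4
grip_force: 36.0
```

```bash
python3 n.py | grep -v wrist; python3 -c "
from h import *
print(np.abs(bot.get_obs()['qd']).max()); c=cam('scene')['pixels']; cv2.imwrite('pics/fin.png',cv2.resize(c[80:320,150:470],(800,600)))"
```

```text
t 15.55 pos [653.7 -11.7 302.3] q [-0.116  0.558  0.519  1.529  0.002  1.552] F [-3.7  5.8  7.2] gap 8.421128283805809 gf 35.99533796310425
[[0.097, 0.995, 0.003], [0.995, -0.097, 0.002], [0.002, 0.003, -1.0]]
[1.075 0.942 0.113]
bar rel [-85.063 200.267] radius 217.58359901741662 (213.2) theta kin 0.9947396708053232
top lid n 343 angle 0.982 z at x=-90 in own frame 8.53
top marker n 82 angle 0.9908 z at x=-90 in own frame 6.74
scene lid n 1587 angle 0.9872 z at x=-90 in own frame 7.92
scene marker n 155 angle 0.9856 z at x=-90 in own frame 6.42
0.0013429995192783214
```

View pics/fin.png

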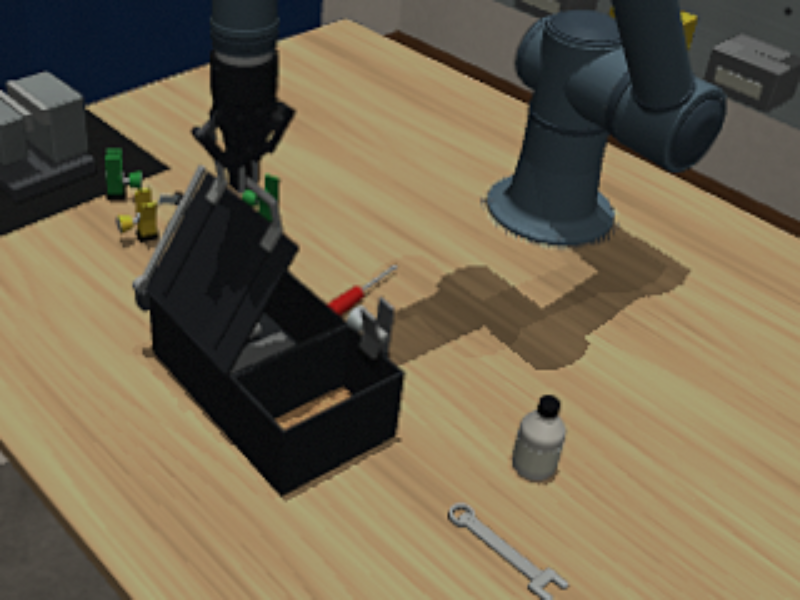

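The lid's edge lies along the marker, (150,270) to (205,175). The lamp stays clipped at (375,330), and the other things are undisturbed.

```bash
python3 -c "
from rig import bot
print(bot.close_job())"
```

```text
the job is handed in; nothing more can be done
None
```

The lamp is clipped near the middle of the tray's front wall with its head towards the lid, the lid is held still at about 0.985 rad against about 0.987 rad measured for the marker, and the job is handed in (no verdict shown).

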